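Close the label printer's drawer and hold its sprung cover at the index

ROBOT

A 6-joint arm with a two-finger parallel gripper is mounted at the origin on the work surface; the furniture and walls round the work are solid. World frame = base frame: x ahead of the robot, y to its left, z up, the work surface at z = 0. Lengths are in m, angles in degrees, forces in N, time in s.
With the tool pointing down it reaches from about 0.35 to 0.975 m from the base axis. Payload 4.9 kg.
Tool frame: the origin (TCP) lies between the finger pads; the fingertips stand 11 mm ahead of it and the grasp point (between the pads) lies 8 mm behind it (finger_overhang is the distance from the TCP to the fingertips, in m); z points along the fingers, y is the line along which they close (so a half turn about z gives the same grasp; the last joint's range is limited). The gripper opens to 85 mm and grips with 20 to 120 N. Pads are 22 mm wide; open, the fingers measure 114 mm over their backs; the gripper's body (76 mm by 85 mm) begins 54 mm behind the grasp point. The pads swing forward as they close: fully open they stand 13 mm farther back than shut.
Start: joints at [56.379, 3.019, 92.412, -0, 84.569, -6.818], TCP at [0.282, 0.558, 0.242] pointing down, gripper open.
Joint ranges: [-172.51, 172.51], [-57.92, 126.97], [3.15, 148.05], [-58.71, 238.71], [5.1, 150.11], [-179.66, 179.66]. Speed limits (degrees/s): [147.25, 147.25, 180, 180, 180, 180].

INTERFACE

Orientations are given as [roll, pitch, yaw] about the fixed x, y, z axes, in that order (R = Rz(yaw) Ry(pitch) Rx(roll)).
In Python, from station import * gives the robot as it stands.
- The arm moves only by the tool apply_moves, never from a script. Its argument "rows" is text: rows parted by semicolons, each of 7 numbers parted by spaces: the shift along the tool's x, y, z each as a share of 500 mm, from -1 to 1, then the turn, a rotation vector about the tool's x, y, z each as a share of 2 pi rad, from -1 to 1, then the gripper's target within -1 to 1 (fully open at 1, half-way at 0, shut at -1). In form: tx ty tz wx wy wz gripper; .... A call has exactly 5 rows; each row shifts and turns the commanded pose from where the row before left it, along the tool's axes as they then stand; what a row does not reach is not made up. A row lasts 1/8 s, in which the tool goes at most 62.5 mm and 10.7 degrees, less where a joint would pass 70% of its speed; a pose out of reach is approached as far as the arm can. A call with a number of a shift or a turn outside -1 to 1 is refused whole. A call with a gripper value outside its range is refused whole. The fingers move at their own pace and stop on an object; "squeeze" is the grip in N (left out, the last holds). Time passes only in rows, so rows that do not move let the fingers close, or fill a call up. It gives the time, the measured TCP pose, the force, the opening and the grip force at its end, in the units of the state.
- get_state(): the state, without advancing time (a new reading comes with each control period).
- snapshot(name): name is "scene" or "top" or "wrist"; returns a dict with "image" (420x560x3 uint8, red, green, blue), "z_map" (420x560 float32, m along the optical axis (not along the pixel's ray), 0 where there is no reading), "mtx" (3x3 intrinsics, pixels), "rvec" (rotation vector, rad) and "tvec" (3), from world to camera coordinates, as OpenCV has them. Camera axes: x right, y down, z forward; pixel columns grow to the right and rows downward; lengths in m; the calibration is good to about 2 mm. A picture is of the moment at which its call begins.
- close_job(): hands the job in; it is judged then, once.
The state is a dict: "clock": time; "joint_positions": joint angles; "joint_velocities": joint speeds; "effort": joint torques, N m; "position": TCP position; "tool_rot": TCP orientation; "wrist_force": force on the tool from outside, world axes, zero at the start; "wrist_torque": the same for the moment, N m; "finger_gap": opening from 0.0 (shut) to 1.0 (fully open); "gripper_force": force on a finger pad.
Only numpy, scipy, OpenCV 4.12 (cv2) and the standard library are available. Lean on these libraries where they do the work, as an engineer would, in place of code of your own. Each camera call takes 0.05 s, during which the arm holds its last target. There are 200 camera calls.

TASK

The label printer has just been loaded: push its roll drawer fully shut first. Then lift its spring-loaded cover by the bar until the pin on the cover's side is level with the index clip on the quadrant, and finish still holding it there, steady, so that a colleague can thread the labels; it springs shut if let go. Leave the index clip and everything else on the table as they are.

Things in the scene. Friction and masses are not known exactly. Their poses are not given: they have to be found in the camera images.
- printer: the grey label printer, fixed to the table, 205 mm deep, 200 mm wide; its place and turn vary. Origin under its middle, 95 mm before the hinge line; same axes as hinge.
- hinge (a point): midpoint of the cover's hinge line, 120 mm above the table, at the printer's back. Its axes are the printer's own: x from its front to its back, y to its left (quadrant side, along the hinge line), z up. The hood under the cover reaches from 10 mm behind to 130 mm in front of it, 120 mm high; before it a deck 65 mm high runs to 195 mm in front of it.
- drawer_front (a point): centre of the outer face of the drawer front, 32 mm above the table; the front is a flat grey panel 196 mm wide, from 6 to 58 mm above the table, without a handle. It moves with the drawer; same axes as the hinge point, and the drawer slides in along +x.
- drawer (a joint): how far the drawer stands open, in m: 0 is fully shut, against its stop, the outer face then 203 mm in front of the hinge; starts between 0.035 and 0.055. It slides with a few newtons of friction and stays where it is left.
- cover_bar (a point): middle of the round steel grab bar above the cover's front edge: along y, 10 mm thick, 110 mm between its stems, 37 mm clear above the cover, 170 mm above the table when shut. In the cover's own axes it lies 135 mm in front of and 50 mm above the hinge. Room to pinch from above, fingers before and behind it; it can turn between the fingers as the cover swings.
- cover (a joint): opening angle of the cover in rad, 0 shut (the start), growing as its front edge rises and swings back about the hinge; free to 1.4. A spring pulls it shut: about 0.36 N m when shut, 0.6 N m more per rad, plus the cover's weight (220 g); 3 to 8 N at the bar.
- cover_pin (a point): steel pointer pin, 8 mm thick, on the cover's left side, 120 mm in front of and 4 mm above the hinge in the cover's own axes (those of the hinge point when shut, turning with the cover); this point is near the pin's outer end, 110 mm left of the middle.
- index_mark (a point): centre of the black index clip (22x16x16 mm) on the aluminium quadrant, the arc of rod at the printer's left side, 120 mm about the hinge, 124 mm left of the middle. When the pin stands right beside the clip (14 mm to its right), the cover is at the marked angle. Its axes are those the cover has at the marked angle.
- index (a joint): marked angle, in rad, counted as the cover's angle; between 0.38 and 0.9, differing from start to start. The clip is stiff and must stay where it is set.
- mug: white mug, 81x116x95 mm, right of the printer; leave it alone. Origin at the centre of its underside.
- opener: small dark bottle-shaped opener, 22 mm wide and 89 mm tall, standing left of the printer's front; leave it alone. Origin at the centre of its underside.
- ring_tape: roll of pale packing tape lying flat, 97 mm across, 45 mm high, back left; leave it alone. Origin at the centre of its underside.
- red_carton: red carton, 71x71x104 mm, front right; leave it alone. Origin at the centre of its underside.
- blue_carton: blue carton, 61x73x88 mm, back right; leave it alone. Origin at the centre of its underside.
- cream_carton: flat cream carton, 66x111x48 mm, left; leave it alone. Origin at the centre of its underside.

How it is judged (in metres and radians):
On the way, in this order (a step that is already met when the one before it is completed fails the run):
1. the drawer is fully shut (within 4 mm) while the cover is still down (value of joint drawer below 0.004 m and value of joint cover below 0.1 rad), for 0.2 s.
2. the cover is up at the index, held by the fingers (angle between the x axis of cover_pin and the x axis of index_mark, either way round below 0.07 rad and contact force between the fingers and cover above 1.5 N), for 0.3 s.
At the end, for the whole second after the job is handed in: The drawer is shut within 5 mm, and the gripper still holds the cover up, steady, within 0.07 rad (4 degrees, 8 mm at the pin) of the angle that the index clip marks (all of step 2 and value of joint drawer below 0.005 m and velocity of joint cover between -0.05 and 0.05 rad/s); the arm keeps its last pose, push and grip.
It fails at once if the index clip is moved more than 8 mm (distance of index_mark from where it was at the start of the episode above 0.008 m).
It fails at once if a bystander (mug, opener, tape roll or carton) is moved more than 30 mm (distance of any of mug, opener, ring_tape, red_carton, blue_carton, cream_carton from where it was at the start of the episode above 0.03 m).
It also fails if it takes over 56 s, if anything falls off the work surface, if the arm or the gripper's body presses on something with over 40 N, if the wrist force passes 120 N, or if a joint passes its speed limit or range.

## Working session

There is one attempt and no reset: what is moved stays moved. The work goes in short steps, Python scripts to look and compute and a tool call to move; the robot and the scene stay as the last step left them, time stands still between calls to the robot, and variables do not carry over. Pictures are saved under pics/ and viewed, at most 10 in all, crops included, and the job is handed in when it is done.

Besides the shell and the picture viewer there is one more tool, called after "Call:" as name(argument=value, ...), one argument or row to a line, values as JSON. apply_moves: Moves the arm, as the interface text tells. Shift numbers are shares of 500 mm and turn numbers shares of 2 pi rad, none past 1 either way. Its arguments: {"type":"object","properties":{"rows":{"type":"string"},"squeeze":{"type":"number"}},"required":["rows"]}

```bash
mkdir -p pics; cat > h.py <<'E'
from station import *
import numpy as np, cv2
def cam(n):
    s=snapshot(n); R=cv2.Rodrigues(np.array(s["rvec"],float))[0]; return s,R,np.array(s["tvec"],float).ravel(),np.array(s["mtx"],float)
def cloud(s,R,t,K):
    z=s["z_map"]; v,u=np.mgrid[:z.shape[0],:z.shape[1]]
    p=np.stack([(u-K[0,2])/K[0,0]*z,(v-K[1,2])/K[1,1]*z,z],-1)
    return (p-t)@R
E
python3 - <<'E'
from h import *
for n in("scene","top"):
    s,R,t,K=cam(n); cv2.imwrite(f"pics/{n}0.png",s["image"][:,:,::-1]); np.savez(f"{n}0.npz",P=cloud(s,R,t,K),z=s["z_map"],im=s["image"],R=R,t=t,K=K)
    print(n,-R.T@t)
E
```

```text
scene [-0.55257588 -0.68060387  0.74773936]
top [ 0.36453778 -0.02775986  1.78392841]
```

View pics/scene0.png

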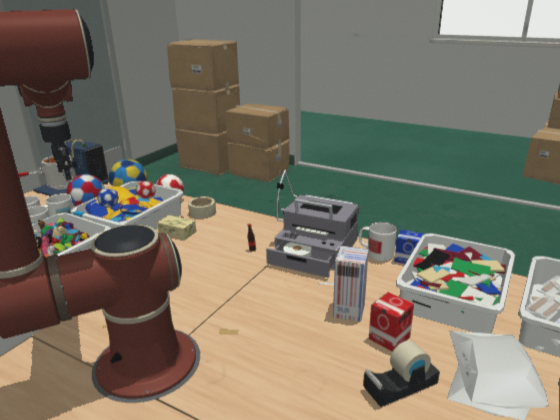

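View pics/top0.png

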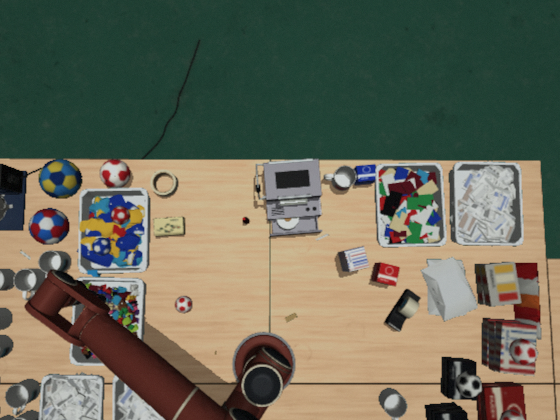

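The printer is at about (293,195) in the top view and (315,235) in the scene view. The black clip on the quadrant is near scene (281,184). The opener is left of the printer and the mug and blue carton are right of it.

```bash
python3 - <<'E'
from h import *
d=np.load("top0.npz");P=d["P"];z=d["z"];im=d["im"].astype(int)
for lo,hi in((.105,.14),(.055,.075),(.045,.056),(.16,.18),(.03,.3)):
    m=(P[...,2]>lo)&(P[...,2]<hi)&(z>0); m[:140]=0;m[250:]=0;m[:,:240]=0;m[:,325:]=0
    q=P[m]
    if len(q)<4: continue
    (c,sz,a)=cv2.minAreaRect(q[:,:2].astype(np.float32)); print(lo,hi,len(q),c,sz,a, q.min(0),q.max(0))
a=cv2.resize(d["im"][150:245,240:335],None,fx=6,fy=6,interpolation=cv2.INTER_CUBIC)[:,:,::-1]
cv2.imwrite("pics/topc.png",a)
d=np.load("scene0.npz")
a=cv2.resize(d["im"][160:280,255:375],None,fx=5,fy=5,interpolation=cv2.INTER_CUBIC)[:,:,::-1]
cv2.imwrite("pics/scc.png",a)
E
```

```text
0.105 0.14 2055 (0.6698232293128967, -0.08993573486804962) (0.13854853808879852, 0.22582848370075226) 4.774510860443115 [ 0.59401154 -0.2049192   0.10712869] [0.74477842 0.02777376 0.13966269]
0.055 0.075 921 (0.5388519763946533, -0.1064988374710083) (0.1823376566171646, 0.34362441301345825) 25.005823135375977 [ 0.47318523 -0.22366819  0.05500795] [0.69410189 0.07646199 0.07493471]
0.045 0.056 148 (0.5301198959350586, -0.07177037000656128) (0.28917762637138367, 0.11449294537305832) 88.80962371826172 [ 0.47356576 -0.21562177  0.04500563] [0.58855138 0.07303059 0.05597753]
0.16 0.18 105 (0.6180486083030701, -0.05276995897293091) (0.2158847451210022, 0.08088065683841705) 63.899169921875 [ 0.59060178 -0.16507563  0.16050673] [0.70171842 0.0264394  0.17994865]
0.03 0.3 3717 (0.6062340140342712, -0.0743979662656784) (0.26335009932518005, 0.3127593696117401) 4.159435749053955 [ 0.47102172 -0.22516353  0.0309997 ] [0.74477842 0.07646199 0.23842018]
```

View pics/topc.png

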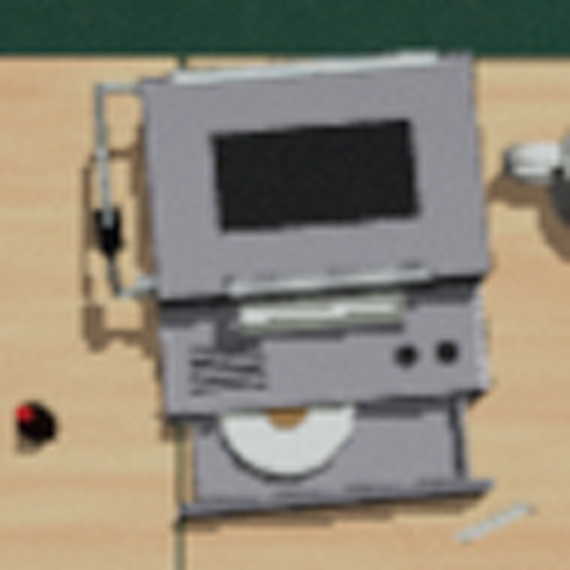

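View pics/scc.png

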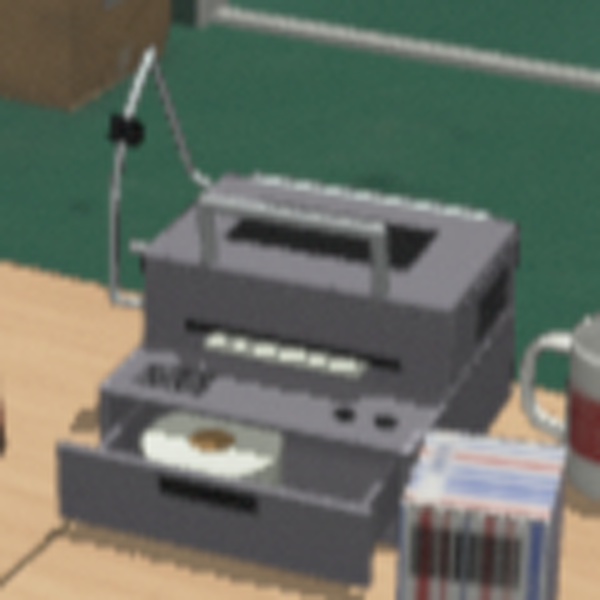

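```bash
cat >> h.py <<'E'
def ray(uv,R,t,K):
    v=R.T@np.array([(uv[0]-K[0,2])/K[0,0],(uv[1]-K[1,2])/K[1,1],1]); return -R.T@t,v/np.linalg.norm(v)
def onz(uv,z,R,t,K):
    o,v=ray(uv,R,t,K); return o+v*(z-o[2])/v[2]
def tri(rs):
    A=sum(np.eye(3)-np.outer(v,v) for o,v in rs); b=sum((np.eye(3)-np.outer(v,v))@o for o,v in rs); return np.linalg.solve(A,b)
E
python3 - <<'E'
from h import *
T=np.load("top0.npz");S=np.load("scene0.npz")
c=lambda d:(d["R"],d["t"],d["K"])
f=lambda p:((p[0]+.5)/6-.5+240,(p[1]+.5)/6-.5+150)
for n,z,ps in(("cover",.128,[(143,83),(472,57),(488,275),(163,300)]),("drawer",.058,[(183,517),(492,489)])):
    q=np.array([onz(f(p),z,*c(T)) for p in ps])[:,:2]; print(n,q.round(4).tolist())
    print([ (round(float(np.hypot(*(q[i]-q[i-1]))),4),round(float(np.degrees(np.arctan2(*(q[i]-q[i-1])[::-1]))),2)) for i in range(len(q))])
def blob(d,u0,u1,v0,v1):
    g=d["im"].max(2)[v0:v1,u0:u1]; v,u=np.nonzero(g<60); return (u.mean()+u0,v.mean()+v0),len(u)
bt,nt=blob(T,252,264,180,196); bs,ns=blob(S,274,287,180,193); print(bt,nt,bs,ns)
print(tri([ray(bt,*c(T)),ray(bs,*c(S))]))
# pin in scene crop
P=T["P"];m=(T["z"]>0)&(P[...,2]>.16)&(P[...,2]<.182);m[:192]=0;m[202:]=0;m[:,:270]=0;m[:,318:]=0
q=P[m];print(len(q),q.mean(0),q.min(0),q.max(0), np.polyfit(q[:,1],q[:,0],1))
E
```

```text
cover [[0.7256, 0.0011], [0.7422, -0.1956], [0.6105, -0.2041], [0.5949, -0.0114]]
[(0.1313, 5.45), (0.1974, -85.18), (0.132, -176.31), (0.1934, 94.63)]
drawer [[0.4706, -0.0235], [0.4883, -0.2129]]
[(0.1903, 95.35), (0.1903, -84.65)]
(np.float64(257.6666666666667), np.float64(188.52380952380952)) 21 (np.float64(279.84375), np.float64(185.625)) 32
[0.62441647 0.01941793 0.18980848]
99 [ 0.59863528 -0.10739217  0.1728724 ] [ 0.59060178 -0.16507563  0.16257522] [ 0.60956826 -0.05066071  0.18160938] [-0.08629684  0.58936768]
```

```bash
cat >> h.py <<'E'
from scipy.spatial.transform import Rotation as Ro
yaw=np.radians(4.8); H=np.array([.7328,-.0965,.12]); RP=Ro.from_euler('z',yaw).as_matrix()
def W(l): return H+RP@np.array(l)   # hinge-frame -> world
def to(p,y=94.8):
    "shares from present pose to p, tool down at yaw y"
    s=get_state(); R=Ro.from_euler('xyz',s["tool_rot"],degrees=True); G=Ro.from_euler('xyz',[180,0,y],degrees=True)
    d=np.array(p)-s["position"]; w=(R.inv()*G).as_rotvec()/(2*np.pi)
    print("pos",np.round(s["position"],4),s["tool_rot"],"d now-axes",(R.inv().apply(d)/.5).round(4),"goal-axes",(G.inv().apply(d)/.5).round(4),"turn",w.round(4),"t",s["clock"])
E
python3 - <<'E'
from h import *
print(W([-.30,0,0])); to([*W([-.30,0,0])[:2],.242]); print(get_state()["wrist_force"])
E
```

```text
[ 0.43385214 -0.12160335  0.12      ]
pos [0.2815 0.5574 0.2412] [-1.79894557e+02 -1.21726651e-02  1.53194775e+02] d now-axes [-8.8430e-01 -1.0747e+00  2.0000e-04] goal-axes [-1.3787  0.1899 -0.0016] turn [-3.000e-04  1.000e-04  1.622e-01] t 0.1
[-0.18266786  0.19213393 -0.60710291]
```

Call:
apply_moves(
  rows="0 0 0 0 0 0.027 -1;0 0 0 0 0 0.027 -1;0 0 0 0 0 0.027 -1;0 0 0 0 0 0.027 -1;0 0 0 0 0 0.027 -1",
  squeeze=60,
)

```text
clock: 0.72
position: [0.2816, 0.5575, 0.2415]
tool_rot: [-179.9, 0.0, 104.3]
wrist_force: [0.8, 0.2, 0.7]
finger_gap: 0.001
gripper_force: 0.0
```

Call:
apply_moves(
  rows="0 0 0 0 0 0.027 -1;-0.1 0.014 0 0 0 0 -1;-0.1 0.014 0 0 0 0 -1;-0.1 0.014 0 0 0 0 -1;-0.1 0.014 0 0 0 0 -1",
)

```text
clock: 1.35
position: [0.3266, 0.3593, 0.2417]
tool_rot: [-180.0, 0.0, 94.9]
wrist_force: [0.4, -0.3, 0.9]
finger_gap: -0.005
gripper_force: 0.0
```

Call:
apply_moves(
  rows="-0.1 0.014 0 0 0 0 -1;-0.1 0.014 0 0 0 0 -1;-0.1 0.014 0 0 0 0 -1;-0.1 0.014 0 0 0 0 -1;-0.1 0.014 0 0 0 0 -1",
)

```text
clock: 1.98
position: [0.3827, 0.1133, 0.242]
tool_rot: [180.0, 0.0, 94.9]
wrist_force: [0.5, -0.2, 0.1]
finger_gap: -0.0
gripper_force: 0.0
```

```bash
python3 - <<'E'
from h import *
to([*W([-.30,0,0])[:2],.032])
E
```

```text
pos [0.3827 0.1133 0.242 ] [1.79994020e+02 2.13721043e-03 9.48954632e+01] d now-axes [-0.4768  0.0619  0.4199] goal-axes [-0.4767  0.0627  0.4199] turn [0.     0.     0.0003] t 1.975
```

Call:
apply_moves(
  rows="-0.095 0.0125 0 0 0 0 -1;-0.095 0.0125 0 0 0 0 -1;-0.095 0.0125 0 0 0 0 -1;-0.095 0.0125 0 0 0 0 -1;-0.097 0.0125 0 0 0 0 -1",
)

```text
clock: 2.6
position: [0.4341, -0.1217, 0.2419]
tool_rot: [-180.0, -0.0, 94.9]
wrist_force: [0.3, 0.3, 0.9]
finger_gap: -0.003
gripper_force: 0.0
```

Call:
apply_moves(
  rows="0 0 0.09 0 0 0 -1;0 0 0.09 0 0 0 -1;0 0 0.09 0 0 0 -1;0 0 0.09 0 0 0 -1;0 0 0.06 0 0 0 -1",
)

```text
clock: 3.22
position: [0.4326, -0.1194, 0.0296]
tool_rot: [-179.8, -0.1, 94.9]
wrist_force: [0.1, -0.1, 0.2]
finger_gap: -0.001
gripper_force: 0.0
```

Call:
apply_moves(
  rows="0 0.02 0 0 0 0 -1;0 0.02 0 0 0 0 -1;0 0.02 0 0 0 0 -1;0 0.02 0 0 0 0 -1;0 0.02 0 0 0 0 -1",
)

```text
clock: 3.85
position: [0.4852, -0.1161, 0.0331]
tool_rot: [180.0, 0.0, 94.9]
wrist_force: [-2.2, -1.6, 1.6]
finger_gap: -0.002
gripper_force: 1.1
```

```bash
python3 - <<'E'
from h import *
to([*W([-.2175,0,0])[:2],.032]); print(get_state()["wrist_force"])
s,R,t,K=cam("scene"); a=cv2.resize(s["image"][160:290,235:375],None,fx=4,fy=4,interpolation=cv2.INTER_CUBIC)[:,:,::-1]
cv2.imwrite("pics/push.png",a)
E
```

```text
pos [ 0.4852 -0.1161  0.0331] [1.79955350e+02 4.26880786e-02 9.48866644e+01] d now-axes [-0.0024  0.0618  0.0022] goal-axes [-0.0023  0.0618  0.0022] turn [0.0001 0.0001 0.0002] t 3.85
[-2.24277288 -1.57571505  1.55768127]
```

View pics/push.png

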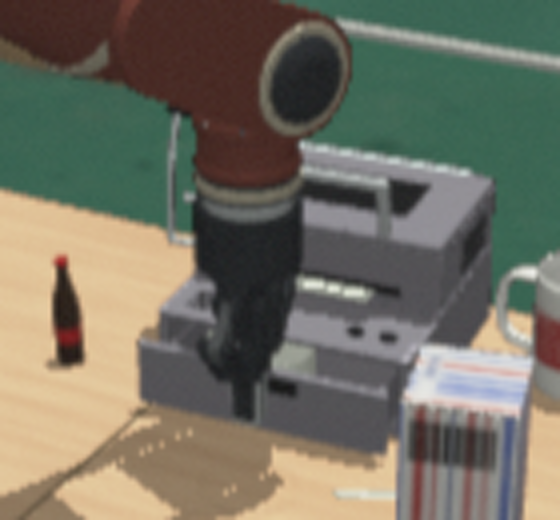

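The closed fingers are pressing on the drawer front, with the tips at about (243,415). The drawer is part-way in and the opener is clear. I'll keep pushing.

Call:
apply_moves(
  rows="0 0.014 0 0 0 0 -1;0 0.014 0 0 0 0 -1;0 0.014 0 0 0 0 -1;0 0.01 0 0 0 0 -1;0 0.004 0 0 0 0 -1",
)

```text
clock: 4.53
position: [0.5122, -0.1135, 0.0322]
tool_rot: [-180.0, -0.0, 94.9]
wrist_force: [-1.7, -0.3, 1.8]
finger_gap: 0.003
gripper_force: 0.8
```

Call:
apply_moves(
  rows="0 0.004 0 0 0 0 -1;0 0.004 0 0 0 0 -1;0 0 0 0 0 0 -1;0 0 0 0 0 0 -1;0 0 0 0 0 0 -1",
)

```text
clock: 5.15
position: [0.5145, -0.1132, 0.0321]
tool_rot: [-179.8, -0.0, 94.9]
wrist_force: [-6.9, -0.4, 5.8]
finger_gap: -0.002
gripper_force: 4.2
```

Call:
apply_moves(
  rows="0 0.004 0 0 0 0 -1;0 0.003 0 0 0 0 -1;0 0 0 0 0 0 -1;0 0 0 0 0 0 -1;0 0 0 0 0 0 -1",
)

```text
clock: 5.78
position: [0.5146, -0.1132, 0.032]
tool_rot: [-179.2, -0.1, 94.9]
wrist_force: [-24.4, -1.3, 16.6]
finger_gap: -0.001
gripper_force: 13.1
```

Call:
apply_moves(
  rows="0 -0.03 0 0 0 0 -1;0 -0.06 0 0 0 0 -1;0 0 -0.1 0 0 0 -1;0 0 -0.1 0 0 0 1;0 0 -0.1 0 0 0 1",
)

```text
clock: 6.4
position: [0.4745, -0.1165, 0.1838]
tool_rot: [179.9, 0.0, 94.9]
wrist_force: [0.4, -0.4, 0.7]
finger_gap: 0.421
gripper_force: 0.0
```

Call:
apply_moves(
  rows="0 0 -0.1 0 0 0 1;0 0 -0.05 0 0 0 1;0 0 0 0 0 0 1;0 0 0 0 0 0 1;0 0 0 0 0 0 1",
)

```text
clock: 7.02
position: [0.4738, -0.1163, 0.2549]
tool_rot: [-179.8, -0.1, 94.9]
wrist_force: [0.4, 0.3, 0.4]
finger_gap: 0.999
gripper_force: 0.0
```

```bash
python3 - <<'E'
from h import *
to([*W([-.135,0,0])[:2],.25])
s,R,t,K=cam("top");P=cloud(s,R,t,K)
L=(P-H)@RP
m=(s["z_map"]>0)&(abs(L[...,1])<.09)&(P[...,2]>.045)&(P[...,2]<.075)&(L[...,0]<-.14)&(L[...,0]>-.3)
print("drawer front edge",np.percentile(L[m][:,0],[0,1,5,20]),m.sum())
m=(s["z_map"]>0)&(abs(L[...,1])<.05)&(P[...,2]>.155)&(P[...,2]<.185)&(L[...,0]<-.1)&(L[...,0]>-.17)
print("bar",m.sum(),L[m].mean(0) if m.any() else 0)
E
```

```text
pos [ 0.4738 -0.1163  0.2549] [-1.79820882e+02 -9.87360506e-02  9.48792500e+01] d now-axes [-0.0042  0.2496  0.0091] goal-axes [-0.0038  0.2496  0.0099] turn [-0.0005 -0.0003  0.0002] t 7.025
drawer front edge [-0.20494076 -0.20390348 -0.1980369  -0.18066473] 374
bar 84 [-0.13477173 -0.00140464  0.05322547]
```

Drawer shut (face at −0.204), bar located. Moving over it and lowering to z = 0.162.

Call:
apply_moves(
  rows="0 0.08 0 0 0 0 1;-0.004 0.08 0 0 0 0 1;0 0.07 0 0 0 0 1;0 0.02 0.01 0 0 0 1;0 0 0.04 0 0 0 1",
)

```text
clock: 7.7
position: [0.5997, -0.1082, 0.2319]
tool_rot: [180.0, 0.0, 94.9]
wrist_force: [-0.0, -0.3, -0.4]
finger_gap: 0.998
gripper_force: 0.0
```

Call:
apply_moves(
  rows="0 0 0.06 0 0 0 1;0 0 0.05 0 0 0 1;0 0 0.025 0 0 0 1;0 0 0 0 0 0 1;0 0 0 0 0 0 1",
)

```text
clock: 8.32
position: [0.5997, -0.1083, 0.166]
tool_rot: [179.9, 0.0, 94.9]
wrist_force: [0.2, 0.0, -0.3]
finger_gap: 1.001
gripper_force: 0.0
```

```bash
python3 - <<'E'
from h import *
to(W([-.135,0,.042])); print(get_state()["wrist_force"])
s,R,t,K=cam("scene"); a=cv2.resize(s["image"][160:290,235:375],None,fx=4,fy=4,interpolation=cv2.INTER_CUBIC)[:,:,::-1]
cv2.imwrite("pics/grasp.png",a)
E
```

```text
pos [ 0.5997 -0.1083  0.166 ] [1.79907044e+02 4.00837554e-02 9.48672486e+01] d now-axes [ 0.0013 -0.0027  0.0079] goal-axes [ 0.0013 -0.0027  0.0079] turn [0.0003 0.0001 0.0002] t 8.325
[ 0.2151106   0.00618464 -0.27826075]
```

View pics/grasp.png

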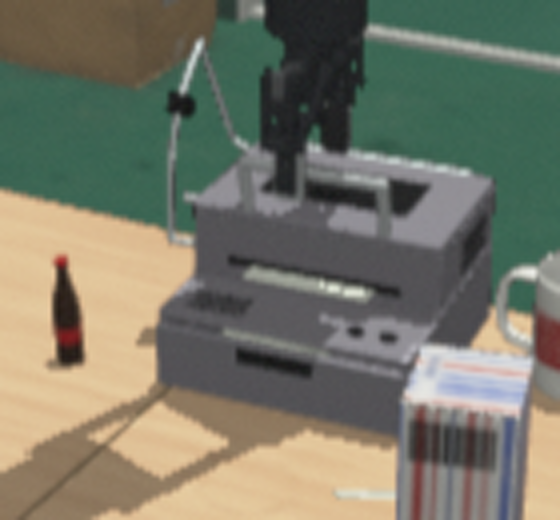

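The drawer front is flush, at about (285,370). The open fingers straddle the bar at about (310,175), and the clip is visible at (181,104). I'll lower 4 mm and close.

Call:
apply_moves(
  rows="0.001 -0.003 0.008 0 0 0 1;0 0 0 0 0 0 -1;0 0 0 0 0 0 -1;0 0 0 0 0 0 -1;0 0 0 0 0 0 -1",
  squeeze=50,
)

```text
clock: 9.0
position: [0.5979, -0.1077, 0.1609]
tool_rot: [180.0, 0.0, 94.9]
wrist_force: [0.5, -0.7, 0.0]
finger_gap: 0.143
gripper_force: 0.0
```

Call:
apply_moves(
  rows="0 0 0 0 0 0 -1;0 0 0 0 0 0 -1;0 0 0 0 0 0 -1;0 0 0 0 0 0 -1;0 0 0 0 0 0 -1",
)

```text
clock: 9.62
position: [0.5989, -0.1076, 0.1611]
tool_rot: [179.8, 0.0, 94.9]
wrist_force: [5.5, 1.2, -1.7]
finger_gap: 0.099
gripper_force: 48.6
```

```bash
python3 - <<'E'
from h import *
p=get_state()["position"]; L=RP.T@(p-H); print("local",L,get_state()["wrist_force"])
g=np.array([-.135,.05]); prev=g
for a in [.06,.12,.18,.24,.3,.36,.42,.48,.54,.584]:
    q=np.array([g[0]*np.cos(a)+g[1]*np.sin(a), -g[0]*np.sin(a)+g[1]*np.cos(a)])
    d=q-prev; prev=q; print(a,"ty",round(d[0]/.5,4),"tz",round(-d[1]/.5,4), (q-g).round(4))
E
```

```text
local [-1.34336964e-01  1.17698297e-04  4.10927130e-02] [ 5.50959181  1.24131945 -1.6628041 ]
0.06 ty 0.0065 tz -0.016 [0.0032 0.008 ]
0.12 ty 0.0074 tz -0.0156 [0.007  0.0158]
0.18 ty 0.0084 tz -0.0151 [0.0111 0.0234]
0.24 ty 0.0092 tz -0.0146 [0.0158 0.0307]
0.3 ty 0.0101 tz -0.014 [0.0208 0.0377]
0.36 ty 0.0109 tz -0.0134 [0.0263 0.0444]
0.42 ty 0.0117 tz -0.0127 [0.0321 0.0507]
0.48 ty 0.0124 tz -0.012 [0.0383 0.0567]
0.54 ty 0.0131 tz -0.0112 [0.0449 0.0623]
0.584 ty 0.0101 tz -0.0077 [0.0499 0.0661]
```

Call:
apply_moves(
  rows="0 0.0065 -0.016 0 0 0 -1;0 0.0074 -0.0156 0 0 0 -1;0 0.0084 -0.0151 0 0 0 -1;0 0.0092 -0.0146 0 0 0 -1;0 0.0101 -0.014 0 0 0 -1",
  squeeze=60,
)

```text
clock: 10.25
position: [0.6177, -0.106, 0.1975]
tool_rot: [-179.8, -0.0, 94.9]
wrist_force: [0.9, -2.7, -8.0]
finger_gap: 0.089
gripper_force: 58.2
```

Call:
apply_moves(
  rows="0 0.0109 -0.0134 0 0 0 -1;0 0.0117 -0.0127 0 0 0 -1;0 0.0124 -0.012 0 0 0 -1;0 0.0131 -0.0112 0 0 0 -1;0 0.0101 -0.0077 0 0 0 -1",
)

```text
clock: 10.88
position: [0.6465, -0.1036, 0.228]
tool_rot: [-179.8, -0.0, 94.9]
wrist_force: [-9.5, -2.6, -3.4]
finger_gap: 0.095
gripper_force: 58.4
```

Call:
apply_moves(
  rows="0 0 0 0 0 0 -1;0 0 0 0 0 0 -1;0 0 0 0 0 0 -1;0 0 0 0 0 0 -1;0 0 0 0 0 0 -1",
)

```text
clock: 11.5
position: [0.6473, -0.1035, 0.2289]
tool_rot: [-180.0, 0.0, 94.9]
wrist_force: [-7.0, -1.4, -1.4]
finger_gap: 0.096
gripper_force: 58.5
```

```bash
python3 - <<'E'
from h import *
p=get_state()["position"]; L=RP.T@(p-H); print("local",L,get_state()["wrist_force"]); print("cover angle from tcp",np.arctan2(L[2]+.009,-L[0]-.0007)-np.arctan2(.05,.135))
s,R,t,K=cam("scene"); np.savez("scene1.npz",im=s["image"],R=R,t=t,K=K,P=cloud(s,R,t,K),z=s["z_map"])
a=cv2.resize(s["image"][160:240,255:355],None,fx=7,fy=7,interpolation=cv2.INTER_CUBIC)[:,:,::-1]
cv2.imwrite("pics/up.png",a)
# predicted pin / clip pixels for cover angles
for th in (.5,.584,.65):
    c,sn=np.cos(th),np.sin(th)
    q=W([-.12*c+.004*sn,.110,.12*sn+.004*c]); x=K@(R@q+t); u=x[:2]/x[2]; print(th,"pin crop px",((u-[255,160])*7).round(0))
E
```

```text
local [-0.08581235  0.00016115  0.10893943] [-6.99395143 -1.3825995  -1.43410721]
cover angle from tcp 0.5909742177985599
0.5 pin crop px [200. 207.]
0.584 pin crop px [205. 185.]
0.65 pin crop px [209. 167.]
```

View pics/up.png

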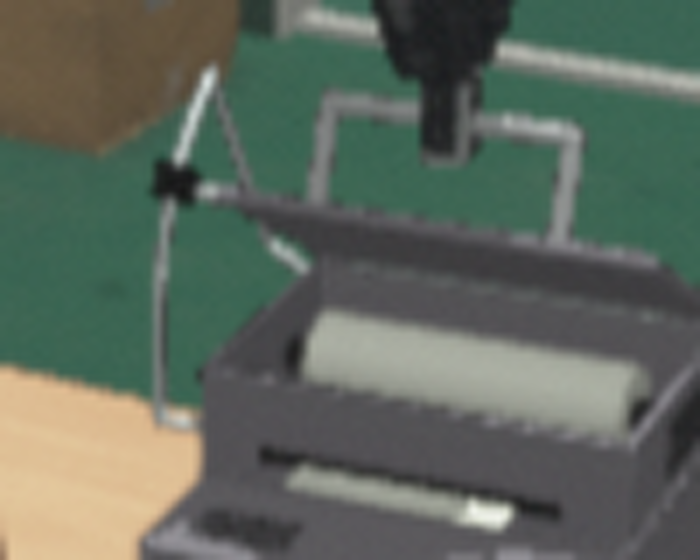

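The raised pin tip, at about (205,187), lines up with the black clip at (175,183). The computed angle is 0.59 rad against a measured mark of 0.584. The fingers hold the bar at about (450,120), so I'm handing in.

```bash
python3 -c "
from station import *
print(close_job())"
```

```text
the job is handed in; nothing more can be done
None
```

I pushed the drawer fully shut, lifted the cover to about 0.59 rad (clip measured at 0.584 rad), and handed the job in with the gripper still holding the bar steady; the verdict was not shown.

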